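Gauge two drilled holes and set the rider

ROBOT

A 6-joint arm with a two-finger parallel gripper is mounted at the origin on the work surface. World frame = base frame: x ahead of the robot, y to its left, z up, the work surface at z = 0. Lengths are in mm, angles in rad, forces in N, time in s.
With the tool pointing down it reaches from about 275 to 1000 mm from the base axis. Payload 8.4 kg.
Tool frame: the origin (TCP) lies on the centre line of the jaws, within the pads' length; the fingertips stand r.tip_reach ahead of it and the grasp point (between the pads) lies 11 mm behind it (r.tip_reach is the distance from the TCP to the fingertips, in mm); z points along the fingers, y is the line along which they close (so a half turn about z gives the same grasp; the last joint's range is limited). The gripper opens to 85 mm and grips with 20 to 120 N. Pads are 22 mm wide; open, the fingers measure 114 mm over their backs; the gripper's body (76 mm by 85 mm) begins 54 mm behind the grasp point. The pads swing forward as they close: fully open they stand 13 mm farther back than shut.
Start: joints at [-1.252, 0.353, 1.633, -0, 1.155, -0.002], TCP at [197.077, -593.118, 239.281] pointing down, gripper open.
Joint ranges: [-2.63, 2.63], [-0.92, 2.1], [0.06, 2.66], [-1.3, 4.44], [0, 2.69], [-3.02, 3.02]. Speed limits (rad/s): [2.22, 2.22, 2.79, 3.14, 3.14, 3.14].

INTERFACE

Orientations are given as [roll, pitch, yaw] about the fixed x, y, z axes, in that order (R = Rz(yaw) Ry(pitch) Rx(roll)).
In Python, from rig import r gives the robot as it stands.
- The arm moves only by the tool carry_out, never from a script. Its argument "targets" is a list of rows, each an object with "dp": the shift along the tool's x, y, z in mm, a list of three; "yaw": the turn about the tool's z in degrees. A call has 1 to 12 rows; each row is the pose to reach, as a shift and turn from the pose commanded when the call began, along the tool's axes at that moment; what a row does not reach only later rows make up. A row lasts 1/8 s, in which the tool goes at most 62.5 mm and 10.7 degrees, less where a joint would pass 70% of its speed; a pose out of reach is approached as far as the arm can. A call with a gripper value outside its range is refused whole. "fingers" is the opening, from -1 (shut) to 1 (fully open), so that 0 is half open, set as the call begins (left out, the last holds). The fingers move at their own pace and stop on an object; "grip_force" is the grip in N (left out, the last holds). Time passes only in rows, so rows that repeat a pose let the fingers close. It gives the time, the measured TCP pose, the force, the opening and the grip force at its end, in the units of the state.
- r.sense(): the state, without advancing time (a new reading comes with each control period).
- r.grab_frame(name): name is "scene" or "side" or "wrist"; returns the picture (480x640x3 uint8, red, green, blue); there is no depth.
- r.get_calibration(name): a dict with "fx", "fy", "cx", "cy" (pixels), "rvec" (rotation vector, rad) and "tvec" (3), from world to camera coordinates, as OpenCV has them. Camera axes: x right, y down, z forward; pixel columns grow to the right and rows downward; lengths in mm; the calibration is good to about 2 mm. A picture is of the moment at which its call begins: read the wrist's pose just before it. get_calibration takes no time and is no camera call; for the wrist camera it gives the pose at the moment of the call.
- r.sign_off(): hands the job in; it is judged then, once.
The state is a dict: "clock": time; "qpos": joint angles; "qvel": joint speeds; "joint_efforts": joint torques, N m; "eef_pos": TCP position; "tcp_rot": TCP orientation; "contact_force": force on the tool from outside, world axes, zero at the start; "wrist_torque": the same for the moment, N m; "opening": opening from 0.0 (shut) to 1.0 (fully open); "grasp_force": force on a finger pad.
Only numpy, scipy, OpenCV 4.12 (cv2) and the standard library are available. Lean on these libraries where they do the work, as an engineer would, in place of code of your own. Each camera call takes 0.05 s, during which the arm holds its last target. There are 200 camera calls.

TASK

The dowels for this sample block must fit both of its holes, so find the shallower one: push each of the two gauge rods in, gently, by feel, until it bottoms in its blind hole, without forcing the glued-in disc at the bottom any deeper. Then, with both rods left fully home, slide the rider along the scale rail until its pointer lines up with the mark ring of the rod in the shallower hole (the rod whose ring is left farther out from the block). Leave everything else on the bench where it is.

Things in the scene. Friction and masses are not known exactly. Their poses are not given: they have to be found in the camera images.
- board: Gauging board fixed to the bench: plywood base 190 (x) by 335 (y) by 12 mm, from y = -150 to +185. Origin on the table top, +y the way the rods go in, z up. The rods, side by side at x = -40 and +40, rest on a strip 28 mm high at y = -40. Between them (x = 0) a scale rail runs along y. An eraser and a battery holder lie near the base's edges, at x = +80 and -80.
- block_face (a point): Middle of the wooden sample block's face that looks to the board's -y, between its two hole mouths, 34 mm above the table, axes as the board's. Block 130 (x) by 98 (y) by 44 mm, top 56 mm above the table. The two blind holes, at x = -40 and +40 mm, run along +y and are each 58 to 78 mm deep; their bottoms are hidden 3 mm discs (disc_left_c0, disc_right_c0).
- rod_left: Steel gauge rod, 218 mm, level in the -x hole of the block. Outer end: round push head 24 mm in diameter, 10 mm long; shaft 12 mm. Origin: centre of the head's flat outer face, 34 mm above the table; +y along the rod into the hole. It only slides along y against 2.5 N of friction (+0.02 N per mm/s) and stays where left. The hole's bottom, 10 to 52 mm further in at the start, is a glued-in disc that stops it but gives way over 14 N.
- rod_left_mark (a point): Middle of rod_left's mark: a turned dark steel ring round the shaft, 16 mm in diameter, 4 mm wide, 110 mm from its head's outer face. On the rod's axis, axes as the rod's. With the rod home it lies 30 to 50 mm outside the block's face.
- rod_right: Steel gauge rod, 218 mm, level in the +x hole of the block. Outer end: round push head 24 mm in diameter, 10 mm long; shaft 12 mm. Origin: centre of the head's flat outer face, 34 mm above the table; +y along the rod into the hole. It only slides along y against 2.5 N of friction (+0.02 N per mm/s) and stays where left. The hole's bottom, 10 to 52 mm further in at the start, is a glued-in disc that stops it but gives way over 14 N.
- rod_right_mark (a point): Middle of rod_right's mark: a turned dark steel ring round the shaft, 16 mm in diameter, 4 mm wide, 110 mm from its head's outer face. On the rod's axis, axes as the rod's. With the rod home it lies 30 to 50 mm outside the block's face.
- rider_pointer (a point): Middle of the pointer of the rider, a dark steel slider on the rail: a cross blade 60 mm long (x), 3 mm thick (y), 34 mm above the table, its ends 2 mm short of the mark rings. Axes as the board's. The rider slides along the board's y only, from -20 to +62 mm, with 2 N of friction, and stays where left; it starts at y = -15 to +12.
- rider_tab (a point): Middle of the upper part of the rider's upright tab, 40 mm above the pointer, 74 mm above the table. The tab is 22 mm wide (x), 10 mm thick (y, 5 mm either side of the pointer line), from 32 to 88 mm above the table, higher than rods and block: push it there, either way along y.
- eraser: White eraser, 20 by 42 by 12 mm, lying on the board's base; a bystander. Origin under its middle.
- battery_holder: Battery holder with a green cell, 22 by 48 by 22 mm, lying on the board's base; a bystander. Origin under its middle.
- glue_stick: Red glue stick, 29 mm in diameter, 90 mm tall, upright beyond the board; a bystander. Origin under its middle.
- pencil: Yellow pencil, 165 mm, lying beyond the board; a bystander. Origin under its middle.
- fastener_tub: Clear tub of brass paper fasteners, 90 by 130 by 45 mm; a bystander. Origin under its middle.
- screwdriver: Screwdriver lying on the bench; a bystander. Origin in the tool, at the underside.
- pencil_tin: Blue tin pencil box, 90 by 200 by 35 mm; a bystander. Origin under its middle.

How it is judged (in metres and radians):
On the way, in this order (a step that is already met when the one before it is completed fails the run):
1. both rods are pushed to the bottom of their holes (within 2 mm) (y of disc_left_c0 in the frame of rod_left below 0.2215 m and y of disc_right_c0 in the frame of rod_right below 0.2215 m), for 0.1 s.
2. the rider's pointer lines up with the mark ring of the rod in the shallower hole, both rods still home (all of step 1 and ((y of rider_pointer in the frame of rod_left_mark between -0.003 and 0.003 m and y of rod_left_mark in the frame of rod_right_mark below 0.003 m) or (y of rider_pointer in the frame of rod_right_mark between -0.003 and 0.003 m and y of rod_right_mark in the frame of rod_left_mark below 0.003 m))), for 0.2 s.
At the end, for the whole second after the job is handed in: Both rods are within 2 mm of the bottom of their holes and at rest, and the rider's pointer is within 3 mm, along the rail, of the middle of the mark ring of the rod in the shallower hole (if the two depths differ by less than 3 mm, either ring will do) (all of step 2 and linear speed of each of rod_left, rod_right below 0.005 m/s); the robot touches nothing.
It fails at once if the disc at the bottom of a hole is forced more than 3 mm deeper (distance between disc_left_c0 and bore_left_seat above 0.003 m or distance between disc_right_c0 and bore_right_seat above 0.003 m).
It fails at once if a bystander is moved by more than 25 mm (distance of any of eraser, battery_holder, glue_stick, pencil, fastener_tub, screwdriver, pencil_tin from where it was at the start of the episode above 0.025 m).
It also fails if it takes over 64 s, if anything falls off the work surface, if the arm or the gripper's body presses on something with over 40 N, if the wrist force passes 120 N, or if a joint passes its speed limit or range.

## Working session

There is one attempt and no reset: what is moved stays moved. The work goes in short steps, Python scripts to look and compute and a tool call to move; the robot and the scene stay as the last step left them, time stands still between calls to the robot, and variables do not carry over. Pictures are saved under pics/ and viewed, at most 10 in all, crops included, and the job is handed in when it is done.

Besides the shell and the picture viewer there is one more tool, called after "Request:" by a JSON object that holds its "fn" and its "kwargs". carry_out: Moves the arm, as the interface text tells. Its arguments: {"type":"object","properties":{"targets":{"type":"array","items":{"type":"object","properties":{"dp":{"type":"array","items":{"type":"number"}},"yaw":{"type":"number"}}}},"fingers":{"type":"number"},"grip_force":{"type":"number"}},"required":["targets"]}

```bash
mkdir -p pics; python3 - <<'E'
from rig import r
import cv2
s=r.sense();print(s,r.tip_reach)
for n in("scene","side"):
    cv2.imwrite(f"pics/{n}0.png",r.grab_frame(n)[:,:,::-1]); print(n,r.get_calibration(n))
E
```

```text
{'clock': 0.0, 'qpos': array([-1.25239957e+00,  3.53621731e-01,  1.63418384e+00,  1.94782689e-06,
        1.15521183e+00, -2.40101390e-03]), 'qvel': array([ 6.17973375e-05, -1.26794062e-04,  1.97740568e-03, -2.02159839e-04,
        2.87213828e-04, -4.09822594e-04]), 'joint_efforts': array([ 2.03686413e-04, -6.05246830e+01, -3.42067766e+01, -4.51139840e-05,
        9.37761128e-03, -1.23111795e-05]), 'eef_pos': array([ 196.92177512, -592.64327201,  238.5569142 ]), 'tcp_rot': array([-3.14016792e+00, -5.20172875e-06,  3.20796980e-01]), 'contact_force': array([ 0.18169192,  0.28226673, -0.03544967]), 'wrist_torque': array([ 0.04549294,  0.0203236 , -0.05509089]), 'grasp_force': 0.0, 'opening': 0.9983809969114467} 8.0
scene {'fx': 572.3866787849082, 'fy': 572.3866787849082, 'cx': 319.60763360828787, 'cy': 242.51369771718697, 'rvec': array([ 1.21318208,  2.51724361, -0.7167359 ]), 'tvec': array([ 356.45531967, -328.4199735 , 1525.74495224])}
side {'fx': 594.1241537184512, 'fy': 594.1241537184512, 'cx': 311.16543411398544, 'cy': 239.46042977685372, 'rvec': array([ 2.07037995, -0.18499116,  0.07186302]), 'tvec': array([-564.94195127,  132.41396225, 1381.69272134])}
```

View pics/scene0.png

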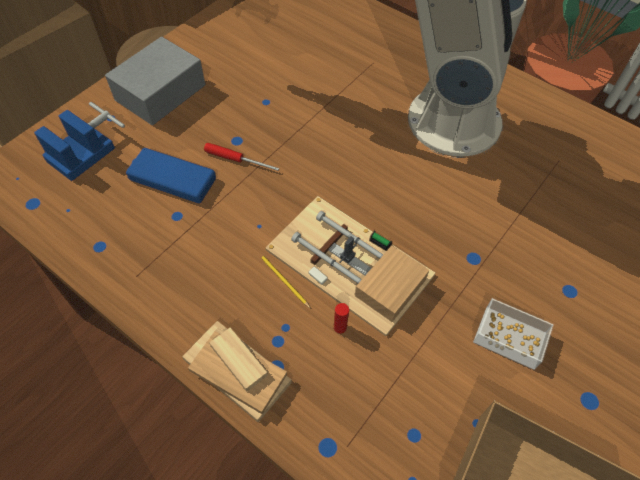

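View pics/side0.png

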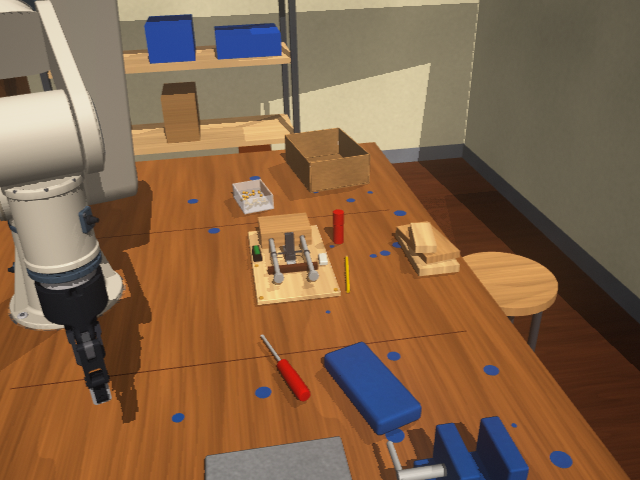

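The scene view shows the board, with base corners near (318,199), (267,247), (388,330) and (435,274), and rod heads near (321,216) and (296,237). The battery (380,240) is on the robot side and the eraser is at (318,275). The side view agrees.

```bash
cat > h.py <<'E'
import numpy as np, cv2
from rig import r
def ray(c,uv,z):
    R=cv2.Rodrigues(c["rvec"])[0]; o=-R.T@c["tvec"]
    d=R.T@np.array([(uv[0]-c["cx"])/c["fx"],(uv[1]-c["cy"])/c["fy"],1]); return o+d*(z-o[2])/d[2]
def proj(c,p):
    K=np.array([[c["fx"],0,c["cx"]],[0,c["fy"],c["cy"]],[0,0,1]]);return cv2.projectPoints(np.array(p,float).reshape(-1,3),c["rvec"],c["tvec"],K,None)[0].reshape(-1,2)
def tri(c1,u1,c2,u2):
    P=[]
    for c in(c1,c2):
        K=np.array([[c["fx"],0,c["cx"]],[0,c["fy"],c["cy"]],[0,0,1]]);P.append(K@np.c_[cv2.Rodrigues(c["rvec"])[0],c["tvec"]])
    X=cv2.triangulatePoints(P[0],P[1],np.array(u1,float),np.array(u2,float))[:,0];return X[:3]/X[3]
E
python3 - <<'E'
from h import *
c=r.get_calibration("scene")
P=[ray(c,u,12)[:2] for u in[(318,199),(267,247),(388,330),(435,274)]]
print(P); a=(P[3]+P[2]-P[0]-P[1])/2; print(a,np.degrees(np.arctan2(a[1],a[0])),np.mean(P,0))
for u in[(321,216),(296,237)]:print(ray(c,u,34))
s=r.get_calibration("side");R=cv2.Rodrigues(s["rvec"])[0];print(-R.T@s["tvec"])
for n,b in(("scene",(250,180,200,160)),("side",(240,200,120,110))):
    im=cv2.imread(f"pics/{n}0.png");x,y,w,h=b
    cv2.imwrite(f"pics/{n}0c.png",cv2.resize(im[y:y+h,x:x+w],None,fx=3.9,fy=3.7,interpolation=2) if n=="scene" else cv2.resize(im[y:y+h,x:x+w],None,fx=5,fy=5,interpolation=2))
E
```

```text
[array([ 440.75890614, -111.48767309]), array([ 618.23742443, -117.52384015]), array([613.8662155 , 210.49247136]), array([439.56915207, 215.74392001])]
[ -2.78048151 327.6239523 ] 90.48624659303835 [528.10792454  49.30621954]
[487.31665603 -66.2722566   34.        ]
[567.28918828 -74.41083506  34.        ]
[  392.7415848  -1223.13290759   771.6654585 ]
```

View pics/scene0c.png

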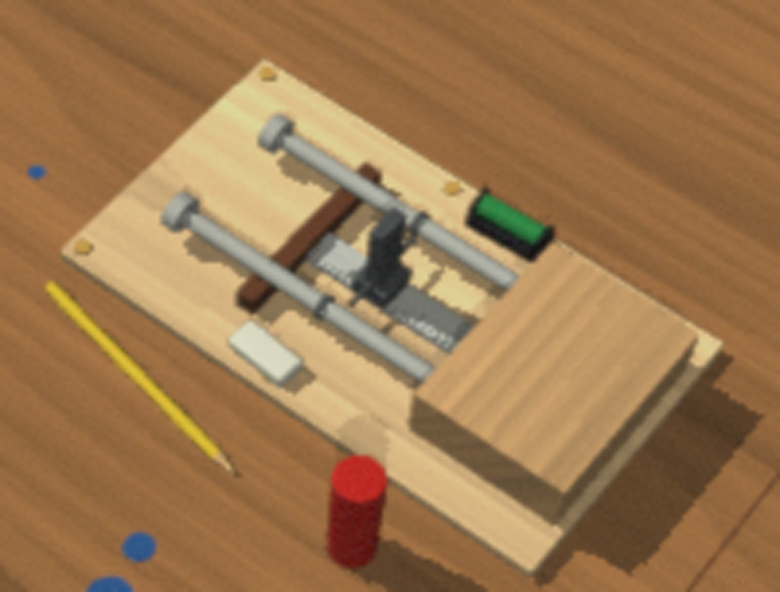

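The enlarged crop shows the rod rings near (420,222) and (322,306), the rider tab at (385,240), and nothing standing in front of the rod heads. I'll move above the board for a close look.

Request:
{"fn": "carry_out", "kwargs": {"targets": [{"dp": [40,-33.5,-8],"yaw": -6},{"dp": [80,-67,-16],"yaw": -12},{"dp": [120,-100,-25],"yaw": -18},{"dp": [161,-134,-33],"yaw": -24},{"dp": [201,-167,-42],"yaw": -30},{"dp": [241,-201,-50],"yaw": -36},{"dp": [281,-234,-58],"yaw": -42},{"dp": [321,-268,-66],"yaw": -48},{"dp": [361,-301,-75],"yaw": -54},{"dp": [402,-335,-80],"yaw": -60},{"dp": [442,-368,-80],"yaw": -66},{"dp": [482,-402,-80],"yaw": -71.6}], "fingers": -1}}

```text
clock: 1.6
eef_pos: [528.3, -58.0, 319.2]
tcp_rot: [-3.142, 0.0, 1.574]
contact_force: [1.0, -0.7, 0.0]
opening: -0.004
grasp_force: 0.0
```

Request:
{"fn": "carry_out", "kwargs": {"targets": [{"dp": [0,0,0],"yaw": 0},{"dp": [0,0,0],"yaw": 0}]}}

```text
clock: 1.85
eef_pos: [527.3, -59.7, 318.9]
tcp_rot: [-3.141, 0.0, 1.571]
contact_force: [-0.4, -0.6, -0.6]
opening: 0.001
grasp_force: 0.0
```

```bash
python3 - <<'E'
from h import *
c=r.get_calibration("wrist");s=r.sense();print(s["clock"],s["eef_pos"],s["tcp_rot"],s["contact_force"],s["opening"])
cv2.imwrite("pics/w1.png",r.grab_frame("wrist")[:,:,::-1]);R=cv2.Rodrigues(c["rvec"])[0];print(c,-R.T@c["tvec"])
print(proj(c,[[528,32,12],[528,0,12],[568,32,12]]))
np.savez("w1.npz",**c)
E
```

```text
1.85 [527.32088931 -59.66556424 318.88435685] [-3.14053815e+00  2.66881972e-04  1.57063139e+00] [-0.41695999 -0.57518883 -0.60245519] 0.0012098906164688691
{'fx': 336.4479252279542, 'fy': 336.4479252279542, 'cx': 319.85201959588795, 'cy': 236.51068110838344, 'rvec': array([-2.85311256e+00, -4.08659244e-04,  1.52860261e-03]), 'tvec': array([-526.64553466, -116.02238354,  438.28488043])} [527.13752534  13.52934859 452.60726373]
[[320.93696332 121.12758917]
 [320.91055481 147.80657909]
 [353.20218399 121.13039818]]
```

View pics/w1.png

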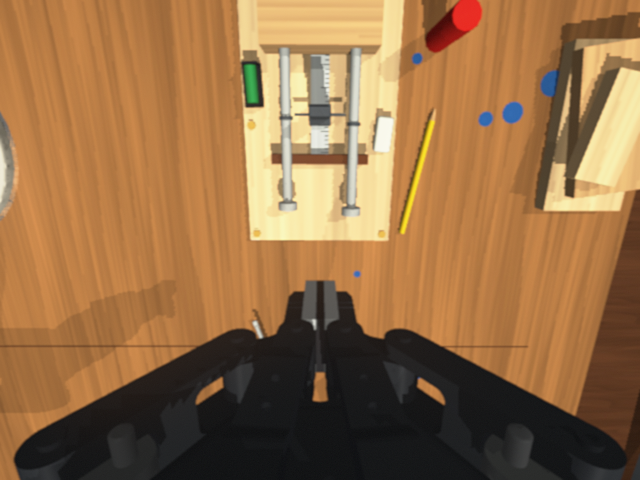

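The wrist view shows rod heads at (288,206) and (351,211), rings at (286,117) and (354,123), the rider near (320,113), block-face mouths near row 48, and base corners at (250,241) and (389,241).

```bash
python3 - <<'E'
from h import *
c=dict(np.load("w1.npz"))
for n,u,z in[("c1",(250,241),12),("c2",(389,241),12),("edgeL",(239,0),12),("edgeR",(405,0),12),("headL",(288,206),46),("headR",(351,211),46),("headLbot",(288,211),34),("headRbot",(351,216),34),("ringL",(286,117),42),("ringR",(354,123),42),("mouthL",(285,48),40),("mouthR",(355,48),40),("facetopL",(262,47),56),("facetopR",(381,44),56),("blade",(320,115),34)]:
    print(n,ray(c,u,z)[:2].round(1))
im=cv2.imread("pics/w1.png");g=im.max(2)
for x in(285,286,354,355):print(x,g[40:130,x].tolist())
for x in(288,351):print(x,g[195:222,x].tolist())
cv2.imwrite("pics/w1c.png",cv2.resize(im[0:250,230:410],(576,600)))
c0=im[0:250,230:410];cv2.imwrite("pics/w1c.png",cv2.resize(c0,None,fx=2.4,fy=2.4,interpolation=2)[:600])
E
```

```text
c1 [ 430.9 -123.7]
c2 [ 621.5 -123.6]
edgeL [435.2 161.6]
edgeR [622.9 161.6]
headL [487.6 -68.1]
headR [565.1 -74.3]
headLbot [486.3 -76.9]
headRbot [566.4 -83.4]
ringL [487.7  35.2]
ringR [566.2  28.7]
mouthL [488.4 106.8]
mouthR [565.2 106.8]
facetopL [465.7 104.1]
facetopR [591.  106.9]
blade [526.9  37.9]
285 [240, 240, 240, 233, 202, 169, 163, 170, 181, 187, 187, 186, 186, 186, 186, 197, 217, 224, 223, 223, 223, 222, 222, 222, 222, 222, 222, 222, 223, 223, 223, 223, 223, 223, 223, 223, 223, 223, 223, 223, 222, 223, 223, 223, 222, 223, 223, 223, 223, 223, 223, 223, 222, 223, 222, 223, 222, 223, 222, 222, 222, 222, 222, 222, 222, 222, 221, 221, 222, 222, 222, 223, 224, 208, 167, 137, 111, 96, 104, 140, 189, 217, 222, 221, 221, 222, 217, 206, 196, 192]
286 [240, 240, 240, 233, 202, 169, 164, 167, 175, 180, 181, 181, 180, 181, 181, 191, 212, 223, 223, 223, 222, 223, 222, 222, 223, 223, 222, 223, 223, 223, 223, 224, 223, 223, 224, 224, 224, 223, 224, 223, 223, 223, 223, 223, 223, 224, 224, 224, 224, 224, 224, 224, 224, 224, 224, 224, 224, 224, 225, 224, 224, 224, 224, 224, 224, 224,
[... 606 characters left out ...]
6, 167, 171, 178, 184, 186, 185, 185, 186, 186, 193, 204, 208, 211, 213, 213, 213, 215, 217, 216, 214, 214, 216, 217, 218, 218, 218, 219, 219, 221, 221, 221, 221, 221, 221, 221, 222, 221, 222, 222, 221, 222, 222, 222, 222, 222, 222, 222, 223, 223, 223, 223, 223, 223, 223, 223, 223, 223, 223, 223, 224, 224, 224, 224, 224, 223, 223, 224, 224, 224, 224, 224, 224, 224, 226, 212, 164, 116, 98, 97, 132, 185, 217, 224, 223]
288 [219, 220, 213, 199, 182, 154, 135, 123, 146, 196, 216, 217, 219, 219, 219, 224, 237, 246, 249, 250, 250, 250, 250, 250, 250, 250, 250]
351 [215, 215, 214, 214, 215, 213, 214, 216, 211, 190, 152, 131, 123, 123, 163, 202, 214, 214, 215, 215, 217, 230, 247, 250, 250, 250, 250]
```

View pics/w1c.png

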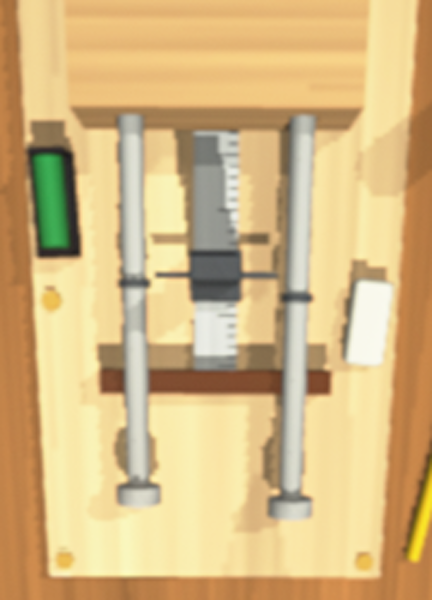

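Left rod is at x≈487.5 (head face y≈-75) and right rod at x≈566 (head face y≈-81); yaw is about 0. From ring to face, left may travel 21 to 41 mm and right 27 to 47 mm. I'll descend in front of the left head.

Request:
{"fn": "carry_out", "kwargs": {"targets": [{"dp": [-40,-25,0]},{"dp": [-60,-40,45]},{"dp": [-60,-40,100]},{"dp": [-60,-40,155]},{"dp": [-60,-40,210]},{"dp": [-60,-40,255]},{"dp": [-60,-40,280]},{"dp": [-60,-40,287]},{"dp": [-60,-40,287]},{"dp": [-60,-40,287]}]}}

```text
schema error: expected keys dp, yaw
```

```bash
python3 - <<'E'
from h import *
cv2.imwrite("pics/w2.png",r.grab_frame("wrist")[:,:,::-1]);s=r.sense();print(s["eef_pos"],s["contact_force"])
E
```

```text
[527.15486928 -60.49100373 319.14248477] [ 0.26211949 -0.94611309  0.52066479]
```

View pics/w2.png

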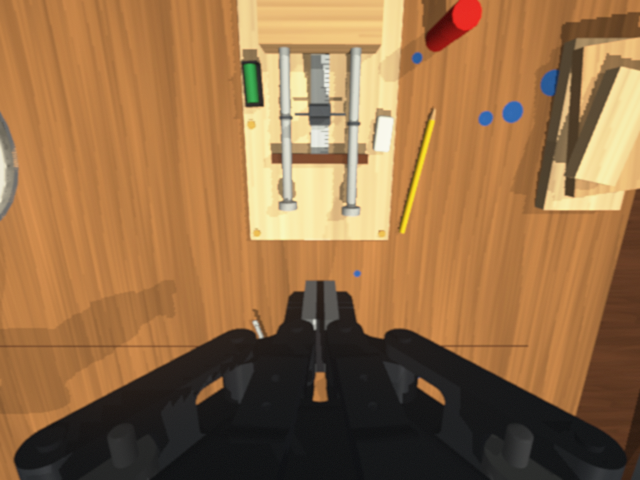

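The call was refused, so this is the same view as before, with heads at (288,206) and (351,211). I'll resend it with yaw given.

Request:
{"fn": "carry_out", "kwargs": {"targets": [{"dp": [-40,-25,0],"yaw": 0},{"dp": [-60,-40,45],"yaw": 0},{"dp": [-60,-40,100],"yaw": 0},{"dp": [-60,-40,155],"yaw": 0},{"dp": [-60,-40,210],"yaw": 0},{"dp": [-60,-40,255],"yaw": 0},{"dp": [-60,-40,280],"yaw": 0},{"dp": [-60,-40,287],"yaw": 0},{"dp": [-60,-40,287],"yaw": 0},{"dp": [-60,-40,287],"yaw": 0}]}}

```text
clock: 3.2
eef_pos: [488.5, -120.1, 33.5]
tcp_rot: [3.14, 0.0, 1.57]
contact_force: [-0.1, 0.6, -0.9]
opening: 0.005
grasp_force: 0.0
```

```bash
python3 - <<'E'
from h import *
cv2.imwrite("pics/w3.png",r.grab_frame("wrist")[:,:,::-1]);s=r.sense();print(s["eef_pos"],s["contact_force"],s["clock"])
E
```

```text
[ 488.5400955  -119.9907564    33.48974892] [ 0.62743508 -0.22712099 -0.8552299 ] 3.25
```

View pics/w3.png

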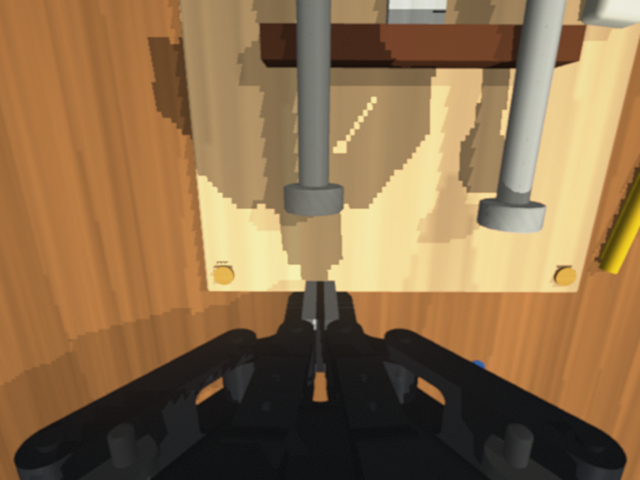

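The left head is at (314,200) and the fingers are at column 320, so I need about 2 mm to the left. I'll approach and push within the safe travel.

Request:
{"fn": "carry_out", "kwargs": {"targets": [{"dp": [10,-2,0],"yaw": 0},{"dp": [20,-2,0],"yaw": 0},{"dp": [28,-2,0],"yaw": 0},{"dp": [32,-2,0],"yaw": 0},{"dp": [36,-2,0],"yaw": 0},{"dp": [40,-2,0],"yaw": 0},{"dp": [44,-2,0],"yaw": 0}]}}

```text
clock: 4.12
eef_pos: [485.8, -75.6, 32.3]
tcp_rot: [3.141, 0.0, 1.57]
contact_force: [0.4, -3.6, 0.4]
opening: 0.0
grasp_force: 1.6
```

Request:
{"fn": "carry_out", "kwargs": {"targets": [{"dp": [3,0,0],"yaw": 0},{"dp": [6,0,0],"yaw": 0}]}}

```text
clock: 4.38
eef_pos: [485.8, -69.5, 32.3]
tcp_rot: [3.141, 0.0, 1.57]
contact_force: [-0.8, -3.8, -0.4]
opening: -0.001
grasp_force: 1.5
```

```bash
python3 - <<'E'
from h import *
c=r.get_calibration("wrist");im=r.grab_frame("wrist");cv2.imwrite("pics/w4.png",im[:,:,::-1]);s=r.sense();print(s["eef_pos"],s["contact_force"],s["clock"],c["tvec"])
g=im.max(2)
print(g[0:330:3,316].tolist())
E
```

```text
[485.73079185 -69.22734214  32.26847776] [ 0.71989099 -0.97822086  0.25781918] 4.425 [-485.47552411  -43.60326969  160.22651408]
[120, 121, 120, 120, 120, 120, 121, 120, 120, 121, 121, 122, 122, 122, 122, 121, 122, 123, 123, 123, 122, 123, 123, 123, 123, 124, 124, 108, 103, 102, 102, 102, 102, 103, 102, 101, 102, 102, 121, 125, 124, 124, 124, 124, 124, 124, 124, 124, 124, 124, 124, 123, 124, 124, 124, 124, 125, 124, 124, 124, 124, 124, 123, 124, 124, 124, 124, 124, 124, 124, 125, 125, 125, 126, 125, 125, 125, 124, 121, 126, 134, 134, 136, 125, 127, 127, 127, 127, 127, 122, 99, 100, 132, 129, 127, 127, 128, 130, 128, 107, 73, 68, 68, 67, 64, 59, 68, 126, 114, 111]
```

View pics/w4.png

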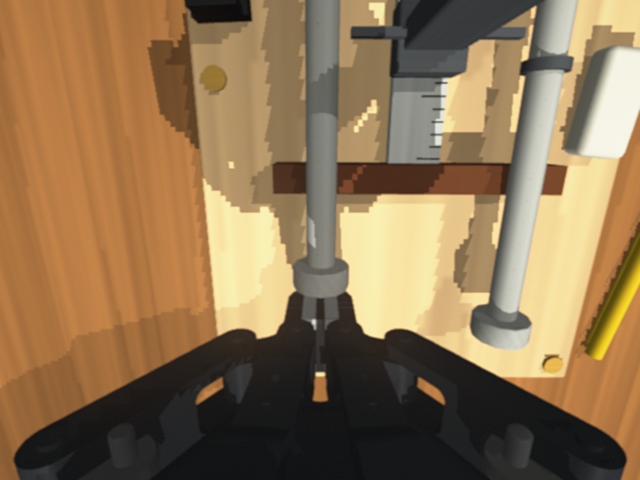

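Fingers are seated on the left head at (320,280) and pushing at about 3.7 N. The next steps are small, with force checked after each.

Request:
{"fn": "carry_out", "kwargs": {"targets": [{"dp": [1.2,0,0],"yaw": 0},{"dp": [2.4,0,0],"yaw": 0}]}}

```text
clock: 4.68
eef_pos: [485.7, -67.2, 32.3]
tcp_rot: [3.142, 0.0, 1.57]
contact_force: [-0.1, -2.5, -0.0]
opening: 0.004
grasp_force: 1.4
```

Request:
{"fn": "carry_out", "kwargs": {"targets": [{"dp": [1.2,0,0],"yaw": 0},{"dp": [2.4,0,0],"yaw": 0}]}}

```text
clock: 4.92
eef_pos: [485.7, -64.8, 32.3]
tcp_rot: [3.142, -0.0, 1.57]
contact_force: [0.8, -2.2, 0.5]
opening: 0.006
grasp_force: 1.4
```

Request:
{"fn": "carry_out", "kwargs": {"targets": [{"dp": [1.2,0,0],"yaw": 0},{"dp": [2.4,0,0],"yaw": 0}]}}

```text
clock: 5.18
eef_pos: [485.8, -62.4, 32.3]
tcp_rot: [3.142, 0.0, 1.57]
contact_force: [0.4, -2.6, 0.7]
opening: 0.004
grasp_force: 1.4
```

Request:
{"fn": "carry_out", "kwargs": {"targets": [{"dp": [1.2,0,0],"yaw": 0},{"dp": [2.4,0,0],"yaw": 0}]}}

```text
clock: 5.42
eef_pos: [486.2, -61.5, 32.5]
tcp_rot: [3.141, 0.002, 1.572]
contact_force: [-0.1, -19.9, 0.0]
opening: 0.003
grasp_force: 10.0
```

The left rod bottomed at TCP y≈-61.5, with the force rising sharply. I'll retreat and go to the right head.

Request:
{"fn": "carry_out", "kwargs": {"targets": [{"dp": [-15,0,0],"yaw": 0},{"dp": [-50,0,0],"yaw": 0},{"dp": [-55,25,0],"yaw": 0},{"dp": [-55,60,0],"yaw": 0},{"dp": [-55,80,0],"yaw": 0},{"dp": [-55,80,0],"yaw": 0},{"dp": [-45,80,0],"yaw": 0},{"dp": [-36,80,0],"yaw": 0},{"dp": [-32,80,0],"yaw": 0},{"dp": [-28,80,0],"yaw": 0},{"dp": [-24,80,0],"yaw": 0},{"dp": [-20,80,0],"yaw": 0}]}}

```text
clock: 6.92
eef_pos: [565.6, -79.9, 32.3]
tcp_rot: [-3.141, 0.0, 1.57]
contact_force: [-1.2, -4.0, 0.7]
opening: 0.001
grasp_force: 1.6
```

```bash
python3 - <<'E'
from h import *
c=r.get_calibration("wrist");im=r.grab_frame("wrist");cv2.imwrite("pics/w5.png",im[:,:,::-1]);s=r.sense();print(s["eef_pos"],s["contact_force"],s["clock"])
E
```

```text
[565.53752458 -79.52454795  32.22260183] [-1.16815879 -1.60085672  0.04662088] 6.975
```

View pics/w5.png

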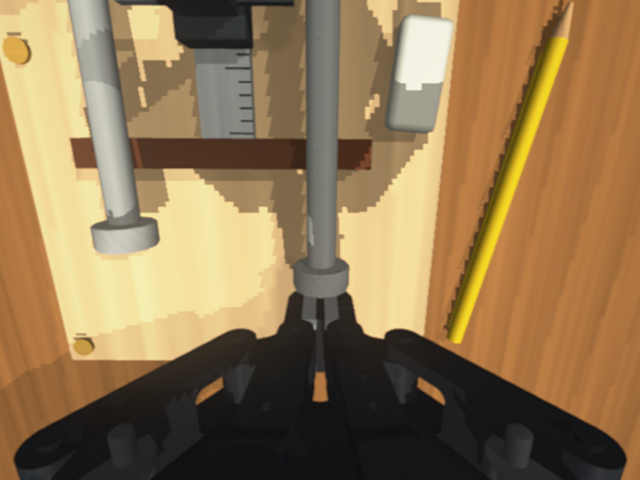

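Contact is well centred: the right head is at (320,280), and the left head, already home, is at (124,236).

Request:
{"fn": "carry_out", "kwargs": {"targets": [{"dp": [4,0,0],"yaw": 0},{"dp": [8,0,0],"yaw": 0}]}}

```text
clock: 7.22
eef_pos: [565.7, -71.9, 32.3]
tcp_rot: [-3.142, 0.0, 1.57]
contact_force: [-1.4, -4.1, -0.3]
opening: 0.001
grasp_force: 1.6
```

Request:
{"fn": "carry_out", "kwargs": {"targets": [{"dp": [1.2,0,0],"yaw": 0},{"dp": [2.4,0,0],"yaw": 0}]}}

```text
clock: 7.48
eef_pos: [565.7, -69.5, 32.3]
tcp_rot: [-3.142, -0.0, 1.571]
contact_force: [-0.8, -2.2, 0.8]
opening: 0.0
grasp_force: 1.3
```

Request:
{"fn": "carry_out", "kwargs": {"targets": [{"dp": [1,0,0],"yaw": 0},{"dp": [2,0,0],"yaw": 0}]}}

```text
clock: 7.72
eef_pos: [565.8, -67.6, 32.3]
tcp_rot: [3.142, 0.0, 1.57]
contact_force: [-0.8, -2.7, 0.5]
opening: -0.001
grasp_force: 1.3
```

Request:
{"fn": "carry_out", "kwargs": {"targets": [{"dp": [1,0,0],"yaw": 0},{"dp": [2,0,0],"yaw": 0}]}}

```text
clock: 7.98
eef_pos: [565.7, -65.6, 32.3]
tcp_rot: [3.142, 0.0, 1.57]
contact_force: [-0.9, -2.4, 0.6]
opening: 0.001
grasp_force: 1.3
```

Request:
{"fn": "carry_out", "kwargs": {"targets": [{"dp": [1,0,0],"yaw": 0},{"dp": [2,0,0],"yaw": 0}]}}

```text
clock: 8.22
eef_pos: [565.7, -63.6, 32.3]
tcp_rot: [3.142, -0.0, 1.57]
contact_force: [-1.7, -3.1, 0.5]
opening: 0.003
grasp_force: 1.3
```

Request:
{"fn": "carry_out", "kwargs": {"targets": [{"dp": [1,0,0],"yaw": 0},{"dp": [2,0,0],"yaw": 0}]}}

```text
clock: 8.48
eef_pos: [565.7, -61.6, 32.3]
tcp_rot: [-3.142, -0.0, 1.57]
contact_force: [-0.8, -2.8, 1.0]
opening: 0.004
grasp_force: 1.3
```

Request:
{"fn": "carry_out", "kwargs": {"targets": [{"dp": [1,0,0],"yaw": 0},{"dp": [2,0,0],"yaw": 0}]}}

```text
clock: 8.72
eef_pos: [565.7, -59.6, 32.3]
tcp_rot: [-3.142, 0.0, 1.57]
contact_force: [-0.4, -2.0, 0.4]
opening: -0.001
grasp_force: 1.3
```

Request:
{"fn": "carry_out", "kwargs": {"targets": [{"dp": [1,0,0],"yaw": 0},{"dp": [2,0,0],"yaw": 0}]}}

```text
clock: 8.98
eef_pos: [565.7, -57.6, 32.3]
tcp_rot: [-3.142, -0.0, 1.57]
contact_force: [-1.5, -2.2, 0.2]
opening: -0.005
grasp_force: 1.3
```

Request:
{"fn": "carry_out", "kwargs": {"targets": [{"dp": [1,0,0],"yaw": 0},{"dp": [2,0,0],"yaw": 0}]}}

```text
clock: 9.22
eef_pos: [565.7, -55.6, 32.3]
tcp_rot: [3.142, -0.0, 1.57]
contact_force: [-0.9, -2.0, 0.5]
opening: 0.003
grasp_force: 1.3
```

Request:
{"fn": "carry_out", "kwargs": {"targets": [{"dp": [1,0,0],"yaw": 0},{"dp": [2,0,0],"yaw": 0}]}}

```text
clock: 9.48
eef_pos: [565.7, -53.6, 32.3]
tcp_rot: [3.142, 0.0, 1.57]
contact_force: [-1.2, -2.7, 0.8]
opening: 0.002
grasp_force: 1.3
```

Request:
{"fn": "carry_out", "kwargs": {"targets": [{"dp": [1,0,0],"yaw": 0},{"dp": [2,0,0],"yaw": 0}]}}

```text
clock: 9.72
eef_pos: [565.8, -51.6, 32.3]
tcp_rot: [3.142, -0.0, 1.57]
contact_force: [-1.1, -1.6, 0.3]
opening: 0.003
grasp_force: 1.3
```

Request:
{"fn": "carry_out", "kwargs": {"targets": [{"dp": [1,0,0],"yaw": 0},{"dp": [2,0,0],"yaw": 0}]}}

```text
clock: 9.98
eef_pos: [565.9, -50.9, 32.4]
tcp_rot: [3.141, 0.002, 1.571]
contact_force: [-2.8, -16.4, 1.3]
opening: 0.001
grasp_force: 7.7
```

The right rod is home at TCP y≈-50.9, so the left hole is about 10.6 mm shallower. I'll retreat, rise and look at the left ring and the pointer from close by.

Request:
{"fn": "carry_out", "kwargs": {"targets": [{"dp": [-12,0,0],"yaw": 0},{"dp": [-30,0,0],"yaw": 0},{"dp": [-30,0,-40],"yaw": 0},{"dp": [-30,0,-95],"yaw": 0},{"dp": [-15,-20,-140],"yaw": 0},{"dp": [20,-38.5,-168],"yaw": 0},{"dp": [40,-38.5,-168],"yaw": 0},{"dp": [40,-38.5,-168],"yaw": 0},{"dp": [40,-38.5,-168],"yaw": 0}]}}

```text
clock: 11.1
eef_pos: [527.3, -10.4, 200.0]
tcp_rot: [-3.141, 0.0, 1.57]
contact_force: [-1.0, -0.4, 0.1]
opening: 0.0
grasp_force: 0.0
```

```bash
python3 - <<'E'
from h import *
c=r.get_calibration("wrist");np.savez("w6.npz",**c);im=r.grab_frame("wrist")[:,:,::-1];cv2.imwrite("pics/w6.png",im);s=r.sense();print(s["eef_pos"],s["contact_force"],s["clock"])
E
```

```text
[527.22165484 -10.51134784 199.87291955] [-0.97201891  0.50621151 -0.02308729] 11.15
```

View pics/w6.png

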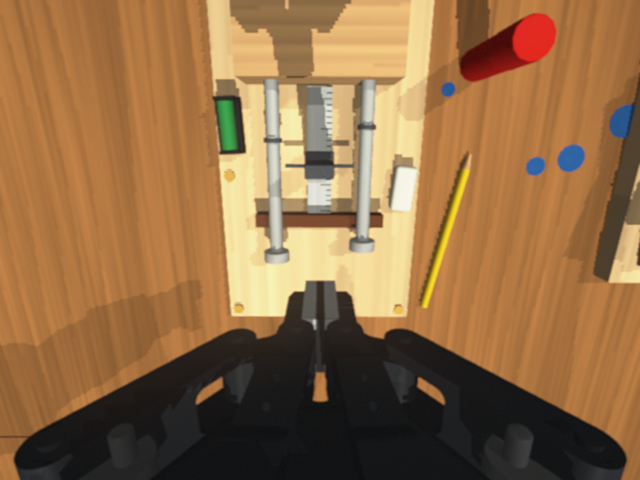

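The rings are at (273,140) left and (367,126) right, and the pointer blade is near row 165. The left ring is farther out, as the pushes showed.

```bash
python3 - <<'E'
from h import *
c=dict(np.load("w6.npz"));g=cv2.cvtColor(cv2.imread("pics/w6.png"),cv2.COLOR_BGR2GRAY).astype(float)
def dark(x0,x1,y0,y1):
    p=g[y0:y1,x0:x1].mean(1);w=np.clip(np.median(p)-15-p,0,None);return (w*np.arange(y0,y1)).sum()/w.sum()
for n,b,z in[("L",(271,275,130,150),42),("R",(365,369,116,137),42),("blL",(290,300,155,175),35),("blR",(339,349,155,175),35)]:
    v=dark(*b);print(n,v,ray(c,((b[0]+b[1]-1)/2,v),z))
E
```

```text
L 139.63643996641477 [487.43729442  60.45707625  42.        ]
R 125.96883348174532 [565.35258829  71.26749549  42.        ]
blL 165.3780213181204 [504.79788408  38.83581543  35.        ]
blR 165.50180795500202 [547.50936695  38.72266048  35.        ]
```

The pointer must go from y≈38.8 to 60.5. The finger contact offset is about 12.1 mm, so the final TCP y is about 43.3. I'll descend behind the tab and push to just short of that.

Request:
{"fn": "carry_out", "kwargs": {"targets": [{"dp": [0,0,45],"yaw": 0},{"dp": [0,0,95],"yaw": 0},{"dp": [0,0,126],"yaw": 0},{"dp": [0,0,126],"yaw": 0},{"dp": [12,0,126],"yaw": 0},{"dp": [24,0,126],"yaw": 0},{"dp": [30,0,126],"yaw": 0},{"dp": [35,0,126],"yaw": 0},{"dp": [40,0,126],"yaw": 0},{"dp": [45,0,126],"yaw": 0},{"dp": [49,0,126],"yaw": 0},{"dp": [52,0,126],"yaw": 0}]}}

```text
clock: 12.65
eef_pos: [527.3, 42.5, 74.2]
tcp_rot: [3.142, 0.0, 1.57]
contact_force: [1.2, -2.0, 0.7]
opening: 0.002
grasp_force: 1.1
```

```bash
python3 - <<'E'
from h import *
s=r.sense();print(s["eef_pos"],s["contact_force"],s["clock"])
c=r.get_calibration("wrist");im=r.grab_frame("wrist")[:,:,::-1];cv2.imwrite("pics/w7.png",im)
print(proj(c,[[487.4,60.4,42],[505,59,35],[527,59,35]]))
c=r.get_calibration("scene")
E
```

```text
[527.30309926  42.5368111   74.24315298] [ 1.15262317 -2.03459153  0.73997784] 12.65
[[243.64788458 247.73519825]
 [279.15874703 246.09588661]
 [319.82721885 246.09098185]]
```

Request:
{"fn": "carry_out", "kwargs": {"targets": [{"dp": [0.8,0,0],"yaw": 0},{"dp": [0.8,0,0],"yaw": 0},{"dp": [-15,0,0],"yaw": 0},{"dp": [-53,0,-20],"yaw": 0},{"dp": [-53,0,-75],"yaw": 0},{"dp": [-53,0,-126],"yaw": 0},{"dp": [-53,0,-126],"yaw": 0},{"dp": [-53,0,-126],"yaw": 0}]}}

```text
clock: 13.7
eef_pos: [526.7, -11.2, 199.9]
tcp_rot: [-3.141, -0.0, 1.57]
contact_force: [-0.0, 0.8, -0.2]
opening: 0.002
grasp_force: 0.0
```

```bash
python3 - <<'E'
from h import *
c=r.get_calibration("wrist");s=r.sense();im=r.grab_frame("wrist")[:,:,::-1];cv2.imwrite("pics/w8.png",im)
g=cv2.cvtColor(im,cv2.COLOR_BGR2GRAY).astype(float);print(s["eef_pos"],s["clock"])
def dark(x0,x1,y0,y1):
    p=g[y0:y1,x0:x1].mean(1);w=np.clip(np.median(p)-15-p,0,None);print(p.round().tolist());return (w*np.arange(y0,y1)).sum()/w.sum()
for n,b,z in[("L",(271,275,130,150),42),("R",(365,369,116,137),42),("blL",(290,300,128,152),35),("blR",(339,349,128,152),35)]:
    v=dark(*b);print(n,v,ray(c,((b[0]+b[1]-1)/2,v),z))
E
```

```text
[526.67666244 -11.22740394 199.85398057] 13.7
[212.0, 213.0, 212.0, 198.0, 162.0, 164.0, 178.0, 138.0, 97.0, 90.0, 94.0, 124.0, 170.0, 196.0, 208.0, 212.0, 210.0, 211.0, 210.0, 210.0]
L 138.72172351885098 [486.89060791  60.3995053   42.        ]
[199.0, 200.0, 201.0, 197.0, 178.0, 145.0, 131.0, 127.0, 102.0, 85.0, 84.0, 101.0, 141.0, 180.0, 200.0, 205.0, 205.0, 205.0, 205.0, 203.0, 204.0]
R 124.78048780487805 [564.70527616  71.37502665  42.        ]
[232.0, 232.0, 230.0, 228.0, 227.0, 225.0, 223.0, 221.0, 212.0, 171.0, 114.0, 89.0, 124.0, 186.0, 216.0, 221.0, 219.0, 217.0, 216.0, 216.0, 215.0, 215.0, 215.0, 215.0]
blL 138.8728826728827 [504.69182558  60.22895483  35.        ]
[186.0, 185.0, 185.0, 184.0, 185.0, 187.0, 187.0, 186.0, 180.0, 156.0, 113.0, 87.0, 102.0, 143.0, 175.0, 184.0, 184.0, 184.0, 184.0, 184.0, 184.0, 183.0, 182.0, 183.0]
blR 139.15220074043606 [546.46653319  59.97747377  35.        ]
```

```bash
python3 -c "
from rig import r
print(r.sign_off())"
```

```text
the job is handed in; nothing more can be done
None
```

I've handed the job in: both rods are pushed home, the left hole is about 10.6 mm shallower, and the rider's pointer measures within about 0.5 mm of the left rod's ring. At the bottom the push force peaked at about 20 N on the left rod and 16 N on the right, above the disc's 14 N limit, so the left disc may have shifted by under 1 mm (3 mm is allowed).

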